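# Let a delivery in at the gate intercom

### The job

A delivery is waiting at the gate: on the door-intercom station press the green answer key, then press the amber gate-release key and keep it down for at least a full second, and finally press the red key to end the call. Press lightly with the fingertips, one key at a time, letting each come up before the next; leave the white key alone, and do not shove or lift the station or disturb the torch, the carabiner or the things in the tray. Finish with all the keys up.

Things in the scene. Friction and masses are not known exactly. Their poses are not given: they have to be found in the camera images.
- station: Pale grey video door-intercom, loose on the table, 170 mm deep (x), 215 mm wide (y), about 0.9 kg. Origin: centre of its underside; z up, +x to its rear, +y to its user's left. The flat face slopes 0.21 rad: 28 mm high at the front (-x) edge, 64 mm at the rear; face normal (-0.21, 0, 0.98). Screen on the left half (+y), a square of four keys on the right half (-y).
- key_answer_top (a point): Centre of the top face of the green answer-call key with a white handset sign (near row, left column: the side of the screen). Flat cap 28 x 28 mm, 8 mm proud of the sloping face when up and tilted with it; key centres 46 mm apart, gaps 18 mm. The point moves with the key; its z axis is the face normal, outward.
- key_answer (a joint): Travel of the answer key into the face, in m: 0 up, 0.005 fully down. Spring return: it begins to move at about 1.6 N, makes contact (counts as pressed) past 0.0025 at about 4 N, reaches its stop at about 6 N, and comes up by itself when let go. A light press of 4 to 10 N does it; over 25 N is rough.
- key_gate_top (a point): Centre of the top face of the amber gate-release key with a black key sign (far row, left column: directly beyond the green key). Flat cap 28 x 28 mm, 8 mm proud of the sloping face when up and tilted with it; key centres 46 mm apart, gaps 18 mm. The point moves with the key; its z axis is the face normal, outward.
- key_gate (a joint): Travel of the gate key into the face, in m: 0 up, 0.005 fully down. Spring return: it begins to move at about 1.6 N, makes contact (counts as pressed) past 0.0025 at about 4 N, reaches its stop at about 6 N, and comes up by itself when let go. A light press of 4 to 10 N does it; over 25 N is rough.
- key_end_top (a point): Centre of the top face of the red end-call key with a white handset over a bar (near row, right column). Flat cap 28 x 28 mm, 8 mm proud of the sloping face when up and tilted with it; key centres 46 mm apart, gaps 18 mm. The point moves with the key; its z axis is the face normal, outward.
- key_end (a joint): Travel of the end key into the face, in m: 0 up, 0.005 fully down. Spring return: it begins to move at about 1.6 N, makes contact (counts as pressed) past 0.0025 at about 4 N, reaches its stop at about 6 N, and comes up by itself when let go. A light press of 4 to 10 N does it; over 25 N is rough.
- key_light_top (a point): Centre of the top face of the white porch-light key with a black bulb sign (far row, right column); not to be pressed. Flat cap 28 x 28 mm, 8 mm proud of the sloping face when up and tilted with it; key centres 46 mm apart, gaps 18 mm. The point moves with the key; its z axis is the face normal, outward.
- key_light (a joint): Travel of the light key into the face, in m: 0 up, 0.005 fully down. Spring return: it begins to move at about 1.6 N, makes contact (counts as pressed) past 0.0025 at about 4 N, reaches its stop at about 6 N, and comes up by itself when let go. A light press of 4 to 10 N does it; over 25 N is rough.
- tray: Fixed rattan-edged tray, 360 (x) x 240 (y) mm, rim 36 mm high, floor 8 mm above the table. Origin: centre of its underside. It stands beside the station, left or right of it.
- torch: Loose red plastic torch the size of a lighter, 80 x 26 x 16 mm, long axis x, 45 g, lying on the table just in front of the station. Origin: middle of its underside.
- trinket_box: Loose glass trinket box 62 x 62 mm, 40 mm high, with a brass-edged hinged glass lid, shut, 0.27 kg, standing in the tray. Origin: centre of its underside.
- carabiner: Loose blue carabiner with an aluminium gate, about 80 x 40 mm, 9 mm thick, lying flat on the table just behind the station. Origin: middle of its underside.
- magnet: Loose dark ceramic ring magnet, 34 mm across, 8 mm thick, lying in the tray. Origin: centre of its underside.

How it is judged (in metres and radians):
On the way, in this order (a step that is already met when the one before it is completed fails the run):
1. the green answer key is pressed, all the other keys up (value of joint key_answer above 0.0025 m and value of joint each of key_gate, key_end, key_light below 0.001 m), for 0.05 s.
2. the amber gate-release key is pressed and kept down for a second, all the other keys up (value of joint key_gate above 0.0025 m and value of joint each of key_answer, key_end, key_light below 0.001 m), for 0.95 s.
3. the red end-call key is pressed, all the other keys up (value of joint key_end above 0.0025 m and value of joint each of key_answer, key_gate, key_light below 0.001 m), for 0.05 s.
At the end, for the whole second after the job is handed in: All four keys are up again (less than 1 mm down), the station stands on the table within 20 mm of where it was, and the torch, trinket box, carabiner and magnet lie at rest within 15 mm of where they were (value of joint each of key_answer, key_gate, key_end, key_light below 0.001 m and distance of station from where it was at the start of the episode below 0.02 m and height (world z) of station below 0.01 m and linear speed of each of station, torch, trinket_box, carabiner, magnet below 0.02 m/s and distance of each of torch, trinket_box, carabiner, magnet from where it was at the start of the episode below 0.015 m); the robot touches nothing.
It fails at once if the white light key is pressed, or two keys are down at once (more than 2 mm) (value of joint key_light above 0.002 m or value of joint each of key_answer, key_gate above 0.002 m or value of joint each of key_answer, key_end above 0.002 m or value of joint each of key_gate, key_end above 0.002 m).
It fails at once if the station is pressed harder than 25 N (contact force between the fingers and station above 25 N).
It fails at once if anything but the fingers leans on the station (over 2 N) (contact force between the arm and station above 2 N).
It fails at once if the station is shoved more than 20 mm, or lifted or tipped off the table (distance of station from where it was at the start of the episode above 0.02 m or height (world z) of station above 0.01 m or angle between station's own z axis and vertical above 0.08 rad).
It fails at once if the torch, the carabiner or a thing in the tray is lifted, or moved more than 15 mm (distance of any of torch, trinket_box, carabiner, magnet from where it was at the start of the episode above 0.015 m).
It also fails if it takes over 48 s, if anything falls off the work surface, if the arm or the gripper's body presses on something with over 40 N, if the wrist force passes 120 N, or if a joint passes its speed limit or range.

### The arm

A 6-joint arm with a two-finger parallel gripper is mounted at the origin on the work surface. World frame = base frame: x ahead of the robot, y to its left, z up, the work surface at z = 0. Lengths are in mm, angles in rad, forces in N, time in s.
With the tool pointing down it reaches from about 350 to 775 mm from the base axis. Payload 7.3 kg.
Tool frame: the origin (TCP) lies at the very end of the fingers, on their centre line; the grasp point (between the pads) lies 19 mm behind it; z points along the fingers, y is the direction in which the jaws open and shut (so a half turn about z gives the same grasp; the last joint's range is limited). The gripper opens to 92 mm and grips with 3 to 60 N. Pads are 19 mm wide; open, the fingers measure 130 mm over their backs; the gripper's body (75 mm by 190 mm) begins 47 mm behind the grasp point.
Start: joints at [0.98, 0.342, 1.524, -0, 1.275, -0.146], TCP at [225.884, 473.942, 226.741] pointing down, gripper open.
Joint ranges: [-2.53, 2.53], [-0.77, 2.02], [0.04, 2.7], [-1, 4.14], [0.28, 2.66], [-3.11, 3.11]. Speed limits (rad/s): [2.57, 2.57, 3.14, 3.14, 3.14, 3.14].

### API

Orientations are given as [roll, pitch, yaw] about the fixed x, y, z axes, in that order (R = Rz(yaw) Ry(pitch) Rx(roll)).
In Python, from plant import bot gives the robot as it stands.
- The arm moves only by the tool arm_command, never from a script. Its argument "targets" is a list of rows, each an object of numbers: "x", "y", "z": the shift along the world's x, y, z in cm; "roll": the turn about the world's z in rad. In form: [{"x": .., "y": .., "z": .., "roll": ..}, ...]. A call has 1 to 8 rows; each row is the pose to reach, as a shift and turn from the pose commanded when the call began; what a row does not reach only later rows make up. A row lasts 1/12 s, in which the tool goes at most 41.7 mm and 7.16 degrees, less where a joint would pass 70% of its speed; a pose out of reach is approached as far as the arm can. A call with a gripper value outside its range is refused whole. "fingers" is the opening, from 0 (shut) to 1 (fully open), set as the call begins (left out, the last holds). The fingers move at their own pace and stop on an object; the grip force is fixed at half the most. Time passes only in rows, so rows that repeat a pose let the fingers close. It gives the time, the measured TCP pose, the force and the opening at its end, in the units of the state.
- bot.get_obs(): the state, without advancing time (a new reading comes with each control period).
- bot.capture(name): name is "scene" or "top"; returns a dict with "img" (420x560x3 uint8, blue, green, red), "fx", "fy", "cx", "cy" (pixels), "k1" (the pictures are not rectified: a ray, as slopes to the right and down, at radius r is drawn at 1 + k1 r^2 times it, then the intrinsics apply), "position" and "rotation" of the camera in the world. Camera axes: x right, y down, z forward; pixel columns grow to the right and rows downward; lengths in mm; the calibration is good to about 2 mm. A picture is of the moment at which its call begins. There is no depth.
- bot.close_job(): hands the job in, once; it reports no verdict.
The state is a dict: "time": time; "joint_positions": joint angles; "dq": joint speeds; "tau": joint torques, N m; "tool_pos": TCP position; "tcp_rot": TCP orientation; "contact_force": force on the tool from outside, world axes, zero at the start; "moment": the same for the moment, N m; "grip_width": finger opening in mm.
Only numpy, scipy, OpenCV 4.12 (cv2) and the standard library are available. Lean on these libraries where they do the work, as an engineer would, in place of code of your own. Each camera call takes 0.05 s, during which the arm holds its last target.

## Working session

There is one attempt and no reset: what is moved stays moved. The work goes in short steps, Python scripts to look and compute and a tool call to move; the robot and the scene stay as the last step left them, time stands still between calls to the robot, and variables do not carry over. Pictures are saved under pics/ and viewed, and the job is handed in when it is done.

Besides the shell and the picture viewer there is one more tool, called after "Call:" as name(argument=value, ...), one argument or row to a line, values as JSON. arm_command: Moves the arm, as the interface text tells. Its arguments: {"type":"object","properties":{"targets":{"type":"array","items":{"type":"object","properties":{"x":{"type":"number"},"y":{"type":"number"},"z":{"type":"number"},"roll":{"type":"number"}}}},"fingers":{"type":"number"}},"required":["targets"]}

```bash
ls; mkdir -p pics
python3 - <<'E'
from plant import bot
import cv2
for n in("scene","top"):
    c=bot.capture(n); cv2.imwrite(f"pics/{n}0.png",c["img"])
    print({k:v for k,v in c.items() if k!="img"})
print(bot.get_obs())
E
```

```text
pics
{'fx': 410.3649472607403, 'fy': 410.3649472607403, 'cx': 276.86431779337966, 'cy': 211.7611609175479, 'k1': -0.11998692745420174, 'position': array([ 801.88049139, -395.41380408,  728.81229378]), 'rotation': array([-2.54926314,  0.01294395,  0.55356392])}
{'fx': 477.71589911970324, 'fy': 477.71589911970324, 'cx': 274.23966048990997, 'cy': 211.3049607092983, 'k1': -0.037094916279200835, 'position': array([399.84937153, -33.64022577, 982.36071552]), 'rotation': array([-2.9584797 , -0.01232126, -1.57141325])}
{'time': 0.1, 'joint_positions': array([ 9.80020247e-01,  3.42643951e-01,  1.52487912e+00, -4.55002996e-05,
        1.27542284e+00, -1.46015514e-01]), 'dq': array([-9.11776341e-04, -2.53136237e-05, -1.09126919e-03, -1.95960398e-04,
        3.71841164e-04, -2.16043859e-04]), 'tau': array([ 1.10869158e-03, -4.32002664e+01, -2.44695497e+01,  7.19194184e-02,
        5.25684224e-02, -8.27238591e-05]), 'tool_pos': array([225.67816798, 473.62856272, 226.13397756]), 'tcp_rot': array([-3.14024746e+00, -1.53847640e-04,  2.69684526e+00]), 'contact_force': array([-0.84766101, -1.21812097, -0.48549188]), 'moment': array([-0.00702893,  0.02104828,  0.00628666]), 'grip_width': 91.61534838239233}
```

View pics/scene0.png

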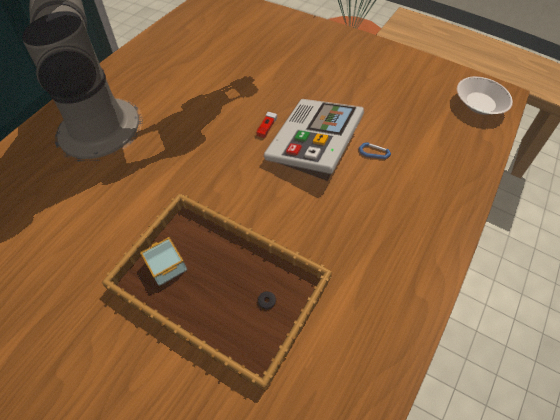

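View pics/top0.png

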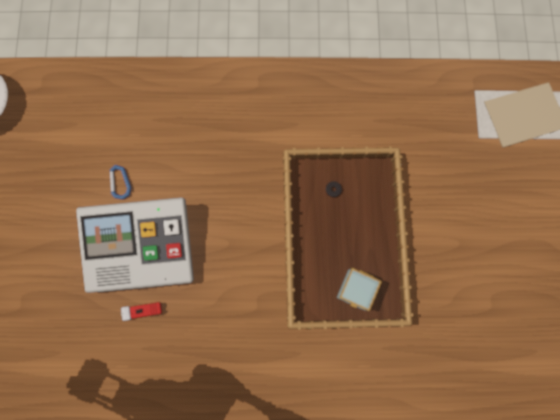

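The scene view shows the green key near (302,136), amber (320,139), red (293,149) and white (313,153). In the top view they are at (150,253), (148,229), (174,251) and (171,227). The torch is in front, the carabiner behind, and the tray on the right. Next I'll triangulate the keys.

```bash
cat > h.py <<'E'
import numpy as np, cv2
from scipy.spatial.transform import Rotation as R
def ray(c,uv):
    K=np.array([[c['fx'],0,c['cx']],[0,c['fy'],c['cy']],[0,0,1]])
    p=cv2.undistortPoints(np.array([[uv]],float),K,np.array([c['k1'],0,0,0,0.])).ravel()
    d=R.from_euler('xyz',c['rotation']).as_matrix()@np.array([p[0],p[1],1]); return np.array(c['position']),d/np.linalg.norm(d)
def plane(c,uv,z):
    o,d=ray(c,uv); return o+d*(z-o[2])/d[2]
def tri(c1,u1,c2,u2):
    o1,d1=ray(c1,u1);o2,d2=ray(c2,u2)
    s=np.linalg.lstsq(np.c_[d1,-d2],o2-o1,rcond=None)[0]
    a=o1+s[0]*d1;b=o2+s[1]*d2
    return (a+b)/2,np.linalg.norm(a-b)
E
python3 - <<'E'
from plant import bot
from h import *
C={n:bot.capture(n) for n in("scene","top")}
near={"scene":dict(g=(302,136),a=(320,139),r=(293,149),w=(313,153)),"top":dict(g=(150,253),a=(148,229),r=(174,251),w=(171,227))}
px={}
for n,c in C.items():
    hsv=cv2.cvtColor(c['img'],cv2.COLOR_BGR2HSV)
    H,S,V=[hsv[...,i].astype(int) for i in range(3)]
    M=dict(g=(H>50)&(H<85)&(S>120)&(V>50),a=(H>15)&(H<30)&(S>170)&(V>150),r=((H<6)|(H>172))&(S>150)&(V>110),w=(S<40)&(V>150))
    for k,m in M.items():
        u,v=near[n][k]; w=np.zeros_like(m); w[v-11:v+12,u-11:u+12]=1
        m=(m&w).astype(np.uint8)
        nn,l,st,ce=cv2.connectedComponentsWithStats(m)
        i=1+np.argmax(st[1:,4])
        cnt=cv2.findContours((l==i).astype(np.uint8),0,2)[0][0]
        rc=cv2.minAreaRect(cnt); px[n,k]=rc[0]; print(n,k,st[i],np.round(ce[i],1),np.round(rc[0],1),np.round(rc[1],1))
    x=c['img']; 
    u,v=near[n]['g']; cr=cv2.resize(x[v-60:v+60,u-80:u+80],None,fx=5,fy=5,interpolation=2); cv2.imwrite(f"pics/{n}z.png",cr)
P={}
for k in "garw":
    P[k],e=tri(C['scene'],px['scene',k],C['top'],px['top',k]); print(k,np.round(P[k],1),round(e,1), np.round(plane(C['top'],px['top',k],52 if k in'gr' else 62),1))
for a,b in("ga","rw","gr","aw"): d=P[b]-P[a];print(a,b,np.linalg.norm(d),np.degrees(np.arctan2(d[1],d[0])),d[2])
E
```

```text
scene g [295 131  14   9  67] [301.8 135.3] [301.6 135. ] [12.4  7.8]
scene a [313 134  15   9  83] [320.3 138.2] [320.  137.9] [13.5  8.1]
scene r [286 143  16  11  81] [294.2 148.6] [293.5 148.1] [13.9  9.4]
scene w [302 152  23  13  96] [316.9 160.5] [313. 158.] [12. 22.]
top g [144 247  12   3  24] [149.9 247.8] [149.5 248. ] [ 2. 11.]Traceback (most recent call last):
  File "<stdin>", line 14, in <module>
    return _wrapfunc(a, 'argmax', axis=axis, out=out, **kwds)
    return bound(*args, **kwds)
ValueError: attempt to get argmax of an empty sequence
```

View pics/scenez.png

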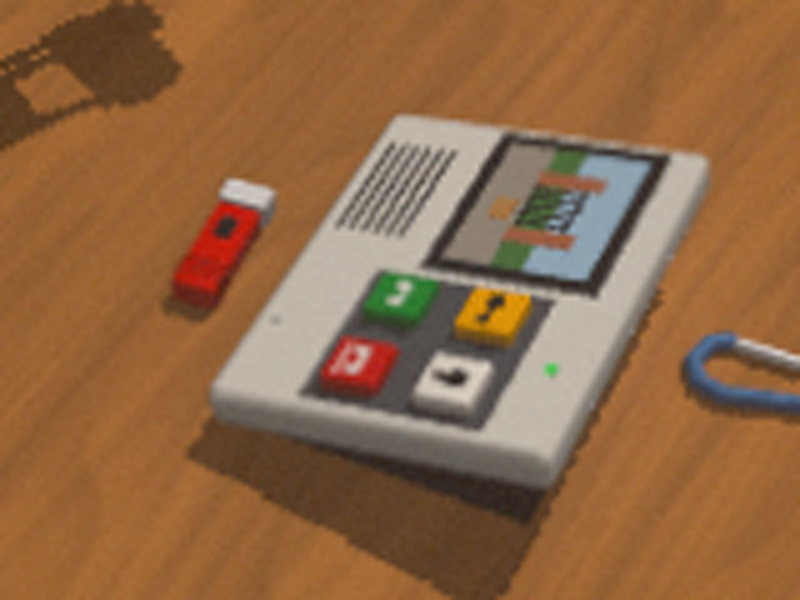

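Run:
```python
from plant import bot
from h import *
c=bot.capture("top"); x=c['img']
cv2.imwrite("pics/topz1.png",cv2.resize(x[200:290,90:210],None,fx=6,fy=6,interpolation=2))
hsv=cv2.cvtColor(x,cv2.COLOR_BGR2HSV)
for u,v in((150,253),(148,229),(174,251),(171,227)): print(hsv[v-4:v+5:2,u-4:u+5:4].tolist())
```

```text
[[[63, 118, 141], [63, 102, 143], [63, 117, 139]], [[54, 40, 166], [51, 29, 173], [59, 54, 156]], [[42, 18, 183], [55, 48, 160], [54, 37, 165]], [[58, 53, 159], [63, 115, 138], [61, 83, 144]], [[64, 125, 137], [63, 128, 134], [63, 126, 132]]]
[[[21, 164, 204], [21, 164, 205], [20, 166, 203]], [[20, 162, 180], [20, 164, 200], [20, 164, 197]], [[17, 120, 100], [19, 157, 154], [19, 161, 162]], [[18, 155, 148], [20, 165, 192], [19, 164, 182]], [[20, 166, 200], [20, 165, 205], [20, 166, 204]]]
[[[1, 157, 183], [1, 137, 183], [1, 168, 179]], [[3, 63, 194], [3, 49, 197], [2, 109, 183]], [[6, 36, 200], [2, 90, 188], [2, 98, 184]], [[3, 84, 191], [3, 93, 187], [2, 105, 183]], [[2, 112, 187], [2, 111, 183], [1, 130, 177]]]
[[[18, 15, 206], [18, 17, 176], [16, 16, 206]], [[19, 14, 197], [10, 29, 79], [14, 16, 203]], [[18, 15, 198], [10, 33, 70], [16, 16, 203]], [[18, 15, 206], [12, 24, 106], [16, 16, 205]], [[16, 16, 207], [15, 19, 165], [17, 18, 204]]]
```

View pics/topz1.png

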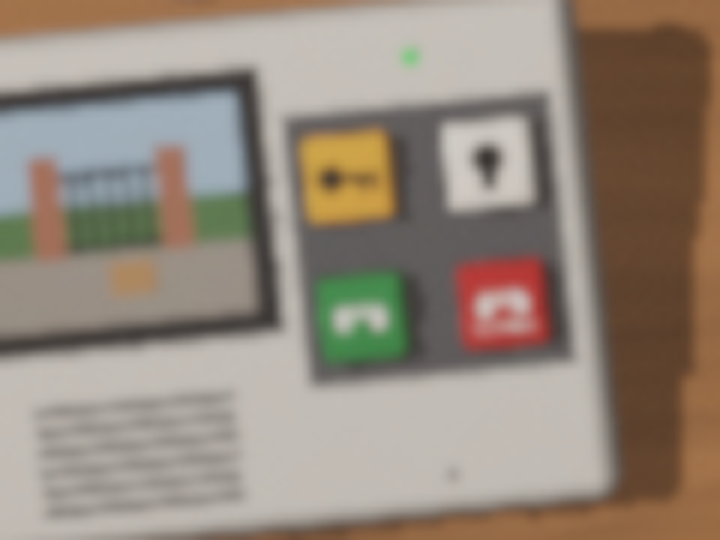

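In the zoomed top view the cap faces are centred at amber (347,176), white (489,164), green (360,316) and red (502,303) in zoom pixels, on a dark panel. Masking on brightness against the panel should work.

```bash
cat > meas.py <<'E'
from plant import bot
from h import *
def meas(verbose=True):
    C={n:bot.capture(n) for n in("scene","top")}
    near={"scene":dict(g=(302,135),a=(320,138),r=(293,148),w=(312,152)),"top":dict(g=(150,252),a=(147,229),r=(173,250),w=(171,227))}
    px={}
    for n,c in C.items():
        hsv=cv2.cvtColor(cv2.GaussianBlur(c['img'],(3,3),0),cv2.COLOR_BGR2HSV)
        H,S,V=[hsv[...,i].astype(int) for i in range(3)]
        for k,(u,v) in near[n].items():
            m=dict(g=(H>45)&(H<85)&(S>35)&(V>100),a=(H>13)&(H<30)&(S>100)&(V>110),r=((H<8)|(H>172))&(S>45)&(V>145),w=(S<40)&(V>155))[k]
            w=np.zeros_like(m); w[v-10:v+11,u-10:u+11]=1
            m=(m&w).astype(np.uint8)
            nn,l,st,ce=cv2.connectedComponentsWithStats(m)
            i=1+np.argmax(st[1:,4])
            cnt=cv2.findContours((l==i).astype(np.uint8),0,2)[0][0]
            hull=cv2.convexHull(cnt); mo=cv2.moments(hull); p=(mo['m10']/mo['m00'],mo['m01']/mo['m00'])
            px[n,k]=p; print(n,k,st[i],np.round(p,1),round(mo['m00'],0))
    P={}
    for k in "garw":
        P[k],e=tri(C['scene'],px['scene',k],C['top'],px['top',k]); print(k,np.round(P[k],1),round(e,1), 'plane',np.round(plane(C['top'],px['top',k],48 if k in'gr' else 58),1),np.round(plane(C['scene'],px['scene',k],48 if k in'gr' else 58),1))
    for a,b in("ga","rw","rg","wa"): d=P[b]-P[a];print(a,b,np.linalg.norm(d),np.arctan2(d[1],d[0]),d[2])
    return C,P,px
if __name__=="__main__": meas()
E
python3 meas.py
```

```text
scene g [294 130  16   9  98] [301.7 134.1] 87.0
scene a [313 133  16  12 131] [320.3 138.2] 123.0
scene r [287 144  14   9  90] [293.4 147.9] 80.0
scene w [306 147  14  10  84] [312.3 151.4] 92.0
top g [142 245  16  16 202] [149.2 252.4] 203.0
top a [140 221  16  17 236] [147.5 229.1] 220.0
top r [166 243  15  15 176] [173.1 250.2] 170.0
top w [164 220  15  15 172] [170.7 226.9] 182.0
g [490.7 198.8  52.1] 0.8 plane [490.8 199.5  48. ] [489.1 202.7  48. ]
a [535.9 202.7  59.1] 1.8 plane [535.3 202.4  58. ] [536.  204.4  58. ]
r [495.4 152.9  50.7] 1.3 plane [495.2 153.   48. ] [494.6 155.6  48. ]
w [540.1 157.4  60.2] 1.9 plane [539.7 157.2  58. ] [539.8 160.   58. ]
g a 45.8791666110344 0.08744985555343329 6.998377803562221
r w 45.907688119954074 0.0998050594881666 9.48997610299358
r g 46.13255046800143 1.6728770240050186 1.3456703829746175
w a 45.56812112986598 1.6636257722962888 -1.145927916456742
```

Key spacing is 45.6–46.1 mm against the 46 mm given. Yaw is about 0.093 and the cap heights are about 51 and 60, all consistent. I'll shut the fingers, set the jaw axis along the station's y, and move over green, about 4 mm downslope of its centre.

Call:
arm_command(
  targets=[
    {"x": 2, "y": -2, "z": 0, "roll": 0.06},
    {"x": 5, "y": -5.3, "z": 0, "roll": 0.13},
    {"x": 8, "y": -8.5, "z": 0, "roll": 0.2},
    {"x": 11, "y": -11.6, "z": 0, "roll": 0.27},
    {"x": 14, "y": -14.8, "z": 0, "roll": 0.34},
    {"x": 17, "y": -18, "z": 0, "roll": 0.41},
    {"x": 20, "y": -21.1, "z": 0, "roll": 0.48},
    {"x": 22, "y": -23.2, "z": 0, "roll": 0.54},
  ],
  fingers=0,
)

```text
time: 1.02
tool_pos: [447.0, 240.2, 226.9]
tcp_rot: [3.141, 0.0, -3.043]
contact_force: [0.2, 1.0, -0.2]
grip_width: 43.2
```

Call:
arm_command(
  targets=[
    {"x": 2, "y": -2.1, "z": 0},
    {"x": 4.1, "y": -4.35, "z": 0},
    {"x": 4.1, "y": -4.35, "z": -2.5},
    {"x": 4.1, "y": -4.35, "z": -5},
    {"x": 4.1, "y": -4.35, "z": -8},
    {"x": 4.1, "y": -4.35, "z": -11},
    {"x": 4.1, "y": -4.35, "z": -12.67},
    {"x": 4.1, "y": -4.35, "z": -12.67},
  ],
)

```text
$.targets[0]: bad value
```

Run:
```python
from plant import bot
from h import *
for n,u,v in(("scene",302,130),("top",150,245)):
    c=bot.capture(n); cv2.imwrite(f"pics/{n}h.png",cv2.resize(c['img'][v-60:v+60,u-80:u+80],None,fx=5,fy=5,interpolation=2))
o=bot.get_obs();print(o['tool_pos'],o['tcp_rot'],o['contact_force'],o['grip_width'])
```

```text
[449.63021579 237.78759699 226.6080384 ] [-3.14027107e+00  1.61325811e-03 -3.05082361e+00] [-0.25474509  0.17967371 -0.0136063 ] 35.08201894639374
```

View pics/sceneh.png

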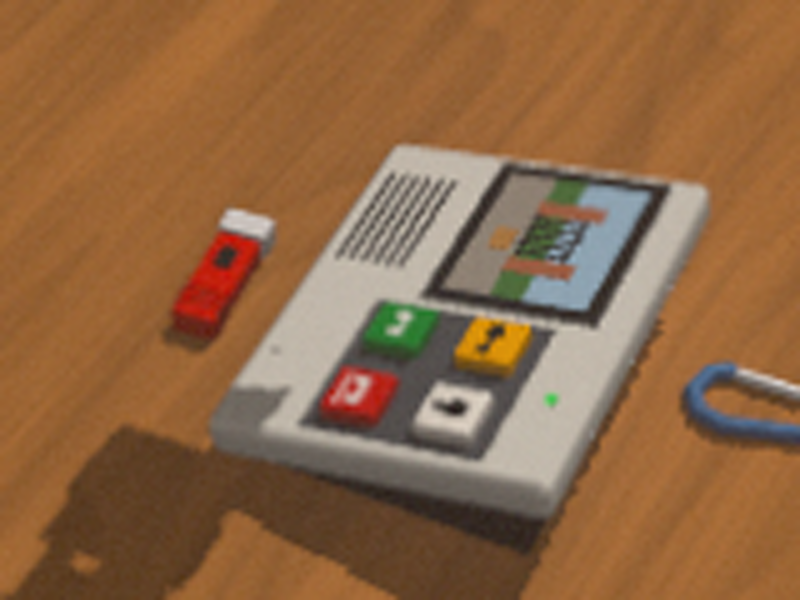

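View pics/toph.png

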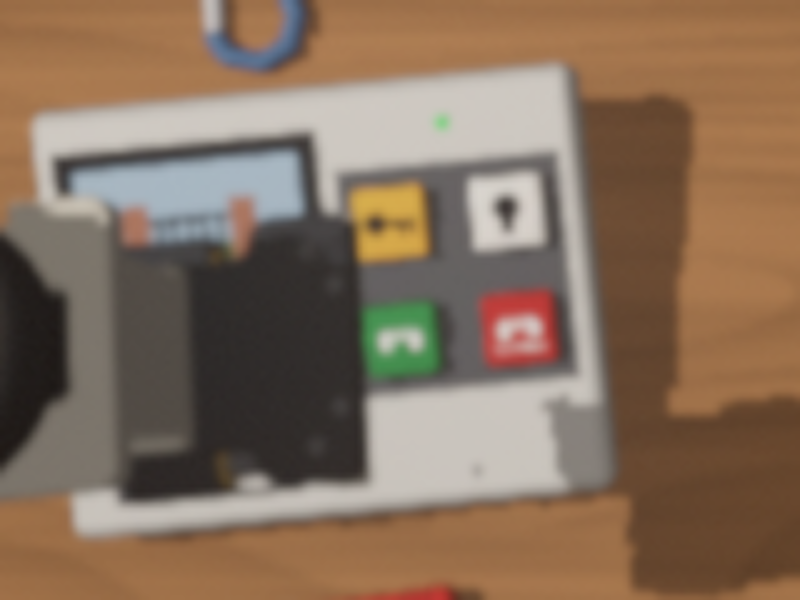

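The call was refused because "roll" is required in each row. First I'll hold still for a moment to settle and confirm the reference.

Call:
arm_command(
  targets=[
    {"x": 0, "y": 0, "z": 0, "roll": 0},
    {"x": 0, "y": 0, "z": 0, "roll": 0},
    {"x": 0, "y": 0, "z": 0, "roll": 0},
  ],
)

```text
time: 1.37
tool_pos: [444.9, 243.0, 226.8]
tcp_rot: [3.141, -0.0, -3.045]
contact_force: [-0.3, -0.2, 0.4]
grip_width: 15.2
```

Call:
arm_command(
  targets=[
    {"x": 2, "y": -2.1, "z": 0, "roll": 0},
    {"x": 4.1, "y": -4.35, "z": -1, "roll": 0},
    {"x": 4.1, "y": -4.35, "z": -4, "roll": 0},
    {"x": 4.1, "y": -4.35, "z": -7, "roll": 0},
    {"x": 4.1, "y": -4.35, "z": -10, "roll": 0},
    {"x": 4.1, "y": -4.35, "z": -12, "roll": 0},
    {"x": 4.1, "y": -4.35, "z": -13.2, "roll": 0},
    {"x": 4.1, "y": -4.35, "z": -13.2, "roll": 0},
  ],
)

```text
time: 2.03
tool_pos: [484.3, 199.4, 92.2]
tcp_rot: [-3.141, -0.006, -3.044]
contact_force: [-0.3, 0.4, 0.1]
grip_width: 0.3
```

Call:
arm_command(
  targets=[
    {"x": 0, "y": 0, "z": 0, "roll": 0},
    {"x": 0, "y": 0, "z": 0, "roll": 0},
    {"x": 0, "y": 0, "z": 0, "roll": 0},
  ],
)

```text
time: 2.28
tool_pos: [487.5, 199.2, 96.1]
tcp_rot: [3.141, 0.003, -3.045]
contact_force: [-0.8, -0.6, -1.2]
grip_width: 0.4
```

```bash
cat > look.py <<'E'
import sys
from plant import bot
from h import *
t=sys.argv[1]; S=[]
for n,u,v in(("scene",302,130),("top",150,245)):
    c=bot.capture(n); S.append(cv2.resize(c['img'][v-45:v+45,u-45:u+45],None,fx=4.4,fy=4.4,interpolation=2))
cv2.imwrite(f"pics/{t}.png",np.hstack(S))
o=bot.get_obs();print(o['time'],o['tool_pos'].round(2),o['tcp_rot'].round(3),o['contact_force'].round(2),o['grip_width'])
E
python3 look.py hov1
```

```text
2.3833 [487.4  198.83  95.86] [ 3.141e+00  2.000e-03 -3.046e+00] [-0.36  0.04 -0.33] 0.7594280569505371
```

View pics/hov1.png

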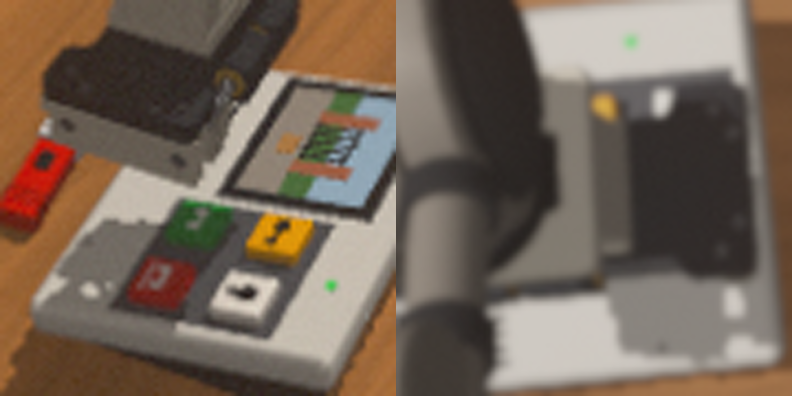

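Run:
```python
from plant import bot
from h import *
def proj(c,P):
    Rm=R.from_euler('xyz',c['rotation']).as_matrix();K=np.array([[c['fx'],0,c['cx']],[0,c['fy'],c['cy']],[0,0,1]])
    q=(np.atleast_2d(P)-c['position'])@Rm
    return cv2.projectPoints(q,np.zeros(3),np.zeros(3),K,np.array([c['k1'],0,0,0,0.]))[0][:,0]
o=bot.get_obs();t=o['tool_pos']
T=R.from_euler('xyz',o['tcp_rot']).as_matrix(); print(T.round(2))
S=[]
for n,u,v in(("scene",302,130),("top",150,245)):
    c=bot.capture(n);s=5
    im=cv2.resize(c['img'][v-60:v+30,u-40:u+40],None,fx=s,fy=s,interpolation=2)
    f=lambda P:[tuple(int(a) for a in ((p-[u-40,v-60]+.5)*s)) for p in proj(c,P)]
    for P,col in((t,(0,255,255)),(t+T[:,1]*19,(255,0,255)),(t-T[:,1]*19,(255,0,255)),(t+T[:,0]*9.5,(255,255,0)),(t-T[:,0]*9.5,(255,255,0)),(t-T[:,2]*66,(0,255,0))):
        cv2.circle(im,f(P)[0],4,col,-1)
    S.append(im)
cv2.imwrite("pics/proj.png",np.hstack(S))
```

```text
[[-1.  -0.1  0. ]
 [-0.1  1.   0. ]
 [-0.   0.  -1. ]]
```

View pics/proj.png

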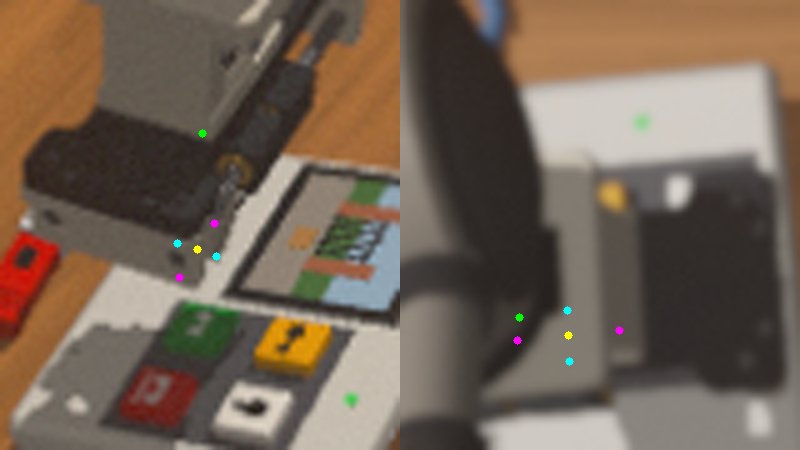

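Run:
```python
from plant import bot
import cv2
c=bot.capture("scene"); cv2.imwrite("pics/full1.png",cv2.resize(c['img'][20:200,180:420],None,fx=3.3,fy=3.3,interpolation=2))
```

```text
(no output)
```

View pics/full1.png

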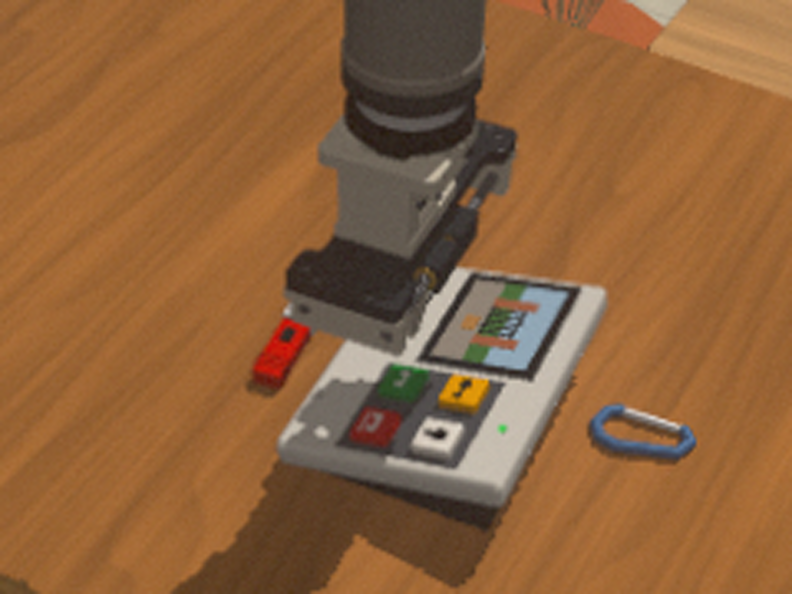

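The gripper body's long side lies along y and hides the fingers in both views. The projected TCP agrees with the geometry. I'll come down to just above the green key, then step by force.

Call:
arm_command(
  targets=[
    {"x": 0, "y": 0, "z": -1, "roll": 0},
    {"x": 0, "y": 0, "z": -2, "roll": 0},
    {"x": 0, "y": 0, "z": -3, "roll": 0},
    {"x": 0, "y": 0, "z": -3.5, "roll": 0},
    {"x": 0, "y": 0, "z": -3.8, "roll": 0},
    {"x": 0, "y": 0, "z": -3.8, "roll": 0},
    {"x": 0, "y": 0, "z": -3.8, "roll": 0},
  ],
)

```text
time: 3.12
tool_pos: [486.9, 198.4, 56.5]
tcp_rot: [3.142, -0.0, -3.046]
contact_force: [-1.0, -0.9, 0.5]
grip_width: 0.5
```

```bash
python3 look.py hov2
```

```text
3.2167 [487.19 198.53  57.06] [ 3.141e+00  1.000e-03 -3.046e+00] [ 0.41 -1.26  0.21] 0.4999792593441693
```

View pics/hov2.png

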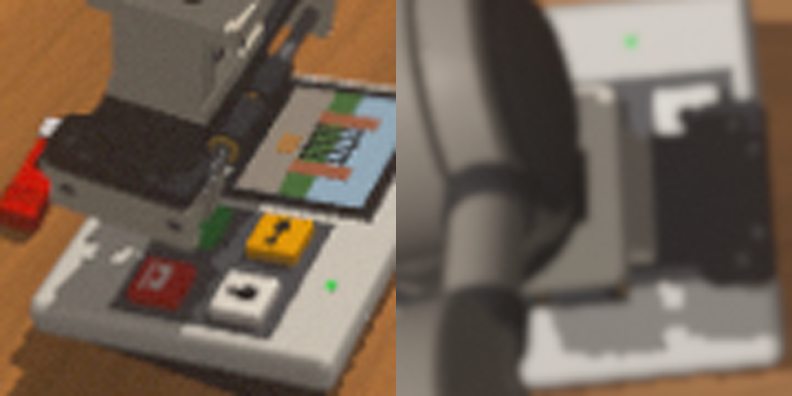

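The body now partly covers the green key in the scene view, and there is no contact yet. I'll creep down.

Call:
arm_command(
  targets=[
    {"x": 0, "y": 0, "z": -0.1, "roll": 0},
    {"x": 0, "y": 0, "z": -0.2, "roll": 0},
    {"x": 0, "y": 0, "z": -0.3, "roll": 0},
    {"x": 0, "y": 0, "z": -0.4, "roll": 0},
    {"x": 0, "y": 0, "z": -0.5, "roll": 0},
    {"x": 0, "y": 0, "z": -0.5, "roll": 0},
  ],
)

```text
time: 3.72
tool_pos: [487.0, 198.5, 51.7]
tcp_rot: [3.141, 0.0, -3.046]
contact_force: [-0.8, 0.3, 2.2]
grip_width: 0.2
```

Call:
arm_command(
  targets=[
    {"x": 0, "y": 0, "z": -0.05, "roll": 0},
    {"x": 0, "y": 0, "z": -0.1, "roll": 0},
    {"x": 0, "y": 0, "z": -0.15, "roll": 0},
    {"x": 0, "y": 0, "z": -0.15, "roll": 0},
    {"x": 0, "y": 0, "z": -0.15, "roll": 0},
  ],
)

```text
time: 4.13
tool_pos: [487.2, 198.5, 50.4]
tcp_rot: [3.141, 0.001, -3.046]
contact_force: [1.5, -0.1, 3.1]
grip_width: 0.2
```

Contact was made at about z = 52, as predicted. Next are small further steps.

Call:
arm_command(
  targets=[
    {"x": 0, "y": 0, "z": -0.05, "roll": 0},
    {"x": 0, "y": 0, "z": -0.1, "roll": 0},
    {"x": 0, "y": 0, "z": -0.15, "roll": 0},
    {"x": 0, "y": 0, "z": -0.15, "roll": 0},
    {"x": 0, "y": 0, "z": -0.15, "roll": 0},
  ],
)

```text
time: 4.55
tool_pos: [487.4, 198.5, 49.0]
tcp_rot: [3.141, 0.001, -3.046]
contact_force: [1.8, -0.2, 4.9]
grip_width: 0.2
```

Call:
arm_command(
  targets=[
    {"x": 0, "y": 0, "z": -0.05, "roll": 0},
    {"x": 0, "y": 0, "z": -0.1, "roll": 0},
    {"x": 0, "y": 0, "z": -0.1, "roll": 0},
    {"x": 0, "y": 0, "z": -0.1, "roll": 0},
  ],
)

```text
time: 4.88
tool_pos: [487.5, 198.5, 48.0]
tcp_rot: [3.141, 0.001, -3.046]
contact_force: [2.7, 0.4, 5.6]
grip_width: 0.1
```

5.6 N at about 4 mm of travel means green is well pressed. I'll lift and move beyond to amber.

Call:
arm_command(
  targets=[
    {"x": 0, "y": 0, "z": 0.3, "roll": 0},
    {"x": 0, "y": 0, "z": 1, "roll": 0},
    {"x": 0, "y": 0, "z": 2.5, "roll": 0},
    {"x": 0, "y": 0, "z": 4, "roll": 0},
    {"x": 1, "y": 0.1, "z": 4, "roll": 0},
    {"x": 2.5, "y": 0.25, "z": 4, "roll": 0},
    {"x": 4, "y": 0.35, "z": 4, "roll": 0},
    {"x": 4.5, "y": 0.4, "z": 4, "roll": 0},
  ],
)

```text
time: 5.55
tool_pos: [532.6, 202.4, 87.6]
tcp_rot: [-3.142, -0.001, -3.047]
contact_force: [-0.7, -0.3, 0.5]
grip_width: 0.5
```

Call:
arm_command(
  targets=[
    {"x": 0, "y": 0, "z": 0, "roll": 0},
    {"x": 0, "y": 0, "z": 0, "roll": 0},
    {"x": 0, "y": 0, "z": 0, "roll": 0},
    {"x": 0, "y": 0, "z": -0.5, "roll": 0},
    {"x": 0, "y": 0, "z": -1, "roll": 0},
    {"x": 0, "y": 0, "z": -1.5, "roll": 0},
    {"x": 0, "y": 0, "z": -1.9, "roll": 0},
    {"x": 0, "y": 0, "z": -1.9, "roll": 0},
  ],
)

```text
time: 6.22
tool_pos: [531.1, 202.3, 67.5]
tcp_rot: [-3.141, -0.002, -3.046]
contact_force: [-1.0, -0.8, -0.0]
grip_width: 0.6
```

```bash
python3 look.py hov3
```

```text
6.3167 [531.71 202.4   68.41] [ 3.142e+00 -1.000e-03 -3.046e+00] [-0.52 -0.17  0.58] 0.36988612589539877
```

View pics/hov3.png

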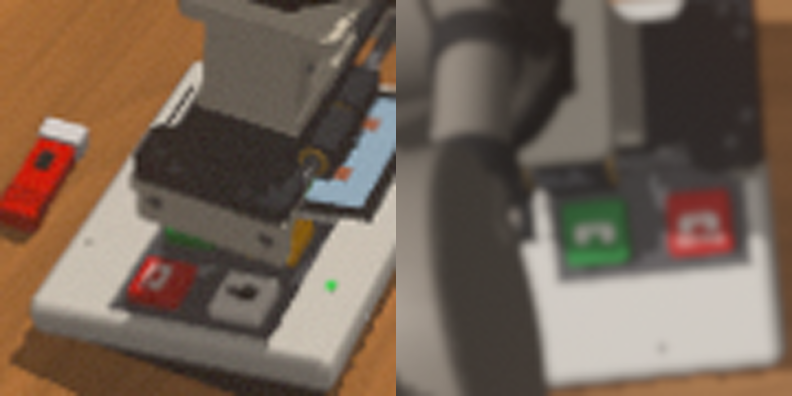

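The station is unmoved and green is up and visible again in the top view. Now amber.

Call:
arm_command(
  targets=[
    {"x": 0, "y": 0, "z": -0.2, "roll": 0},
    {"x": 0, "y": 0, "z": -0.4, "roll": 0},
    {"x": 0, "y": 0, "z": -0.5, "roll": 0},
    {"x": 0, "y": 0, "z": -0.6, "roll": 0},
    {"x": 0, "y": 0, "z": -0.7, "roll": 0},
    {"x": 0, "y": 0, "z": -0.8, "roll": 0},
    {"x": 0, "y": 0, "z": -0.8, "roll": 0},
  ],
)

```text
time: 6.9
tool_pos: [532.1, 202.5, 60.9]
tcp_rot: [3.141, 0.001, -3.046]
contact_force: [-0.8, -0.5, 2.1]
grip_width: 0.3
```

Call:
arm_command(
  targets=[
    {"x": 0, "y": 0, "z": -0.05, "roll": 0},
    {"x": 0, "y": 0, "z": -0.1, "roll": 0},
    {"x": 0, "y": 0, "z": -0.15, "roll": 0},
    {"x": 0, "y": 0, "z": -0.2, "roll": 0},
    {"x": 0, "y": 0, "z": -0.2, "roll": 0},
  ],
)

```text
time: 7.32
tool_pos: [532.4, 202.5, 59.0]
tcp_rot: [3.141, 0.001, -3.046]
contact_force: [1.7, -0.7, 4.1]
grip_width: 0.1
```

Call:
arm_command(
  targets=[
    {"x": 0, "y": 0, "z": -0.05, "roll": 0},
    {"x": 0, "y": 0, "z": -0.1, "roll": 0},
    {"x": 0, "y": 0, "z": -0.15, "roll": 0},
    {"x": 0, "y": 0, "z": -0.17, "roll": 0},
    {"x": 0, "y": 0, "z": -0.17, "roll": 0},
    {"x": 0, "y": 0, "z": -0.17, "roll": 0},
  ],
)

```text
time: 7.82
tool_pos: [532.6, 202.6, 57.5]
tcp_rot: [3.141, 0.002, -3.046]
contact_force: [1.3, 0.2, 5.2]
grip_width: 0.8
```

Call:
arm_command(
  targets=[
    {"x": 0, "y": 0, "z": 0, "roll": 0},
    {"x": 0, "y": 0, "z": 0, "roll": 0},
    {"x": 0, "y": 0, "z": 0, "roll": 0},
    {"x": 0, "y": 0, "z": 0, "roll": 0},
    {"x": 0, "y": 0, "z": 0, "roll": 0},
    {"x": 0, "y": 0, "z": 0, "roll": 0},
    {"x": 0, "y": 0, "z": 0, "roll": 0},
    {"x": 0, "y": 0, "z": 0, "roll": 0},
  ],
)

```text
time: 8.48
tool_pos: [532.6, 202.6, 57.5]
tcp_rot: [3.141, 0.002, -3.046]
contact_force: [1.7, -0.5, 6.1]
grip_width: 0.4
```

Call:
arm_command(
  targets=[
    {"x": 0, "y": 0, "z": 0, "roll": 0},
    {"x": 0, "y": 0, "z": 0, "roll": 0},
    {"x": 0, "y": 0, "z": 0, "roll": 0},
    {"x": 0, "y": 0, "z": 0, "roll": 0},
    {"x": 0, "y": 0, "z": 0, "roll": 0},
    {"x": 0, "y": 0, "z": 0, "roll": 0},
    {"x": 0, "y": 0, "z": 0, "roll": 0},
    {"x": 0, "y": 0, "z": 0, "roll": 0},
  ],
)

```text
time: 9.15
tool_pos: [532.6, 202.5, 57.5]
tcp_rot: [3.141, 0.002, -3.046]
contact_force: [2.4, -0.3, 5.8]
grip_width: 0.6
```

Amber was held at about 5.8 N for over 1.3 s. I'll lift and go to red.

Call:
arm_command(
  targets=[
    {"x": 0, "y": 0, "z": 0.3, "roll": 0},
    {"x": 0, "y": 0, "z": 1, "roll": 0},
    {"x": 0, "y": 0, "z": 2.5, "roll": 0},
    {"x": 0, "y": 0, "z": 3.5, "roll": 0},
    {"x": -1, "y": -1.2, "z": 3.5, "roll": 0},
    {"x": -2.5, "y": -3, "z": 3.5, "roll": 0},
    {"x": -3.6, "y": -4.4, "z": 3.5, "roll": 0},
    {"x": -4.1, "y": -5, "z": 3.5, "roll": 0},
  ],
)

```text
time: 9.82
tool_pos: [488.8, 151.2, 92.0]
tcp_rot: [-3.141, -0.003, -3.047]
contact_force: [0.4, 0.1, -0.0]
grip_width: 0.7
```

Call:
arm_command(
  targets=[
    {"x": 0, "y": 0, "z": 0, "roll": 0},
    {"x": 0, "y": 0, "z": 0, "roll": 0},
    {"x": 0, "y": 0, "z": 0, "roll": 0},
    {"x": 0, "y": 0, "z": -1, "roll": 0},
    {"x": 0, "y": 0, "z": -2, "roll": 0},
    {"x": 0, "y": 0, "z": -2.8, "roll": 0},
    {"x": 0, "y": 0, "z": -3.3, "roll": 0},
    {"x": 0, "y": 0, "z": -3.3, "roll": 0},
  ],
)

```text
time: 10.48
tool_pos: [489.9, 152.4, 57.2]
tcp_rot: [-3.142, -0.003, -3.046]
contact_force: [-0.6, 0.5, 0.1]
grip_width: 0.8
```

```bash
python3 look.py hov4
```

```text
10.5833 [490.74 152.48  58.57] [ 3.142e+00 -1.000e-03 -3.046e+00] [ 0.19 -0.59  0.14] 0.12476696038308263
```

View pics/hov4.png

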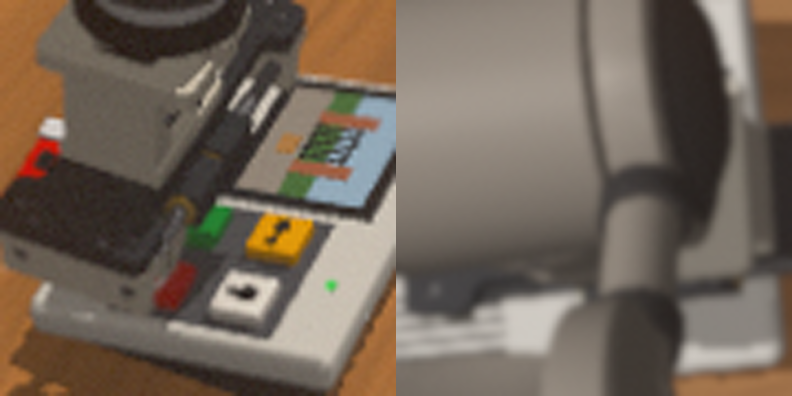

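Amber is up and the tool is above red. Commanded z is about 59 and I expect contact near 52.

Call:
arm_command(
  targets=[
    {"x": 0, "y": 0, "z": -0.2, "roll": 0},
    {"x": 0, "y": 0, "z": -0.4, "roll": 0},
    {"x": 0, "y": 0, "z": -0.5, "roll": 0},
    {"x": 0, "y": 0, "z": -0.6, "roll": 0},
    {"x": 0, "y": 0, "z": -0.7, "roll": 0},
    {"x": 0, "y": 0, "z": -0.8, "roll": 0},
    {"x": 0, "y": 0, "z": -0.8, "roll": 0},
  ],
)

```text
time: 11.17
tool_pos: [491.1, 152.5, 51.2]
tcp_rot: [3.141, 0.001, -3.046]
contact_force: [-0.2, 0.3, 2.6]
grip_width: 0.9
```

Call:
arm_command(
  targets=[
    {"x": 0, "y": 0, "z": -0.05, "roll": 0},
    {"x": 0, "y": 0, "z": -0.1, "roll": 0},
    {"x": 0, "y": 0, "z": -0.15, "roll": 0},
    {"x": 0, "y": 0, "z": -0.2, "roll": 0},
    {"x": 0, "y": 0, "z": -0.2, "roll": 0},
  ],
)

```text
time: 11.58
tool_pos: [491.4, 152.5, 49.3]
tcp_rot: [3.141, 0.001, -3.046]
contact_force: [2.0, -0.2, 4.4]
grip_width: 0.3
```

Call:
arm_command(
  targets=[
    {"x": 0, "y": 0, "z": -0.05, "roll": 0},
    {"x": 0, "y": 0, "z": -0.1, "roll": 0},
    {"x": 0, "y": 0, "z": -0.15, "roll": 0},
    {"x": 0, "y": 0, "z": -0.15, "roll": 0},
    {"x": 0, "y": 0, "z": -0.15, "roll": 0},
  ],
)

```text
time: 12.0
tool_pos: [491.6, 152.5, 47.9]
tcp_rot: [3.141, 0.002, -3.046]
contact_force: [2.6, -0.3, 4.8]
grip_width: 0.7
```

Red is pressed, with about 4 mm of travel. I'll lift away and retreat so the cameras can see.

Call:
arm_command(
  targets=[
    {"x": 0, "y": 0, "z": 0, "roll": 0},
    {"x": 0, "y": 0, "z": 0.3, "roll": 0},
    {"x": 0, "y": 0, "z": 1, "roll": 0},
    {"x": 0, "y": 0, "z": 3, "roll": 0},
    {"x": 0, "y": 0, "z": 6, "roll": 0},
    {"x": 0, "y": 0, "z": 9, "roll": 0},
    {"x": 0, "y": 0, "z": 12, "roll": 0},
    {"x": 0, "y": 0, "z": 15, "roll": 0},
  ],
)

```text
time: 12.67
tool_pos: [489.5, 152.3, 198.7]
tcp_rot: [3.142, -0.003, -3.046]
contact_force: [0.7, 0.1, 1.1]
grip_width: 0.1
```

Call:
arm_command(
  targets=[
    {"x": -1, "y": -2, "z": 1, "roll": 0},
    {"x": -1.5, "y": -5, "z": 2, "roll": 0},
    {"x": -2, "y": -8, "z": 2, "roll": 0},
    {"x": -2, "y": -11, "z": 2, "roll": 0},
    {"x": -2, "y": -14, "z": 2, "roll": 0},
    {"x": -2, "y": -17, "z": 2, "roll": 0},
    {"x": -2, "y": -19, "z": 2, "roll": 0},
    {"x": -2, "y": -20, "z": 2, "roll": 0},
  ],
)

```text
time: 13.33
tool_pos: [469.9, -49.5, 217.3]
tcp_rot: [3.141, -0.002, -3.049]
contact_force: [0.3, -0.3, -0.4]
grip_width: 0.4
```

Call:
arm_command(
  targets=[
    {"x": 0, "y": -1, "z": 0, "roll": 0},
    {"x": 0, "y": -1, "z": 0, "roll": 0},
    {"x": 0, "y": -1, "z": 0, "roll": 0},
    {"x": 0, "y": -1, "z": 0, "roll": 0},
    {"x": 0, "y": -1, "z": 0, "roll": 0},
    {"x": 0, "y": -1, "z": 0, "roll": 0},
  ],
)

```text
time: 13.83
tool_pos: [470.9, -56.7, 217.5]
tcp_rot: [3.141, -0.0, -3.045]
contact_force: [0.2, -0.8, 0.0]
grip_width: 0.5
```

```bash
python3 look.py end; python3 meas.py | grep -v -e scene -e top
python3 - <<'E'
from plant import bot
import cv2,numpy as np
a=bot.capture("top")['img']; b=bot.capture("scene")['img']
cv2.imwrite("pics/endtop.png",a); cv2.imwrite("pics/endscene.png",b)
E
```

```text
13.9333 [470.9  -56.95 217.55] [ 3.141 -0.    -3.045] [0.27 0.79 0.8 ] 0.45787037055314017
g [490.7 198.7  51.7] 0.9 plane [490.8 199.3  48. ] [489.3 202.3  48. ]
a [535.9 202.8  58.6] 1.7 plane [535.4 202.3  58. ] [536.2 204.   58. ]
r [495.6 153.1  50.6] 1.5 plane [495.3 153.1  48. ] [494.9 155.9  48. ]
w [540.  157.3  60. ] 1.7 plane [539.7 157.1  58. ] [539.8 159.6  58. ]
g a 45.91000771074531 0.08939995557366995 6.834098355982917
r w 45.601345997948506 0.09474735626932042 9.321256737195256
r g 45.90417923768943 1.6774667374295111 1.0757330785131671
w a 45.66785759024607 1.6608952159850245 -1.4114253026991719
```

View pics/endtop.png

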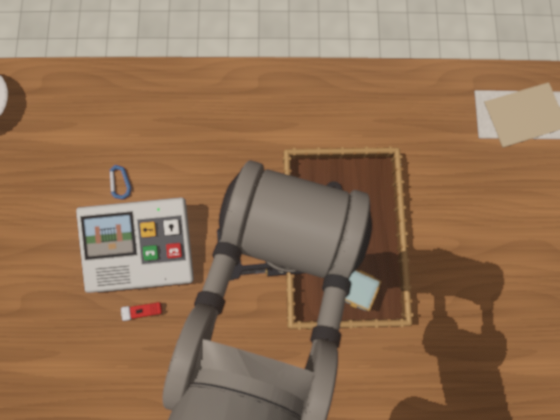

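View pics/end.png

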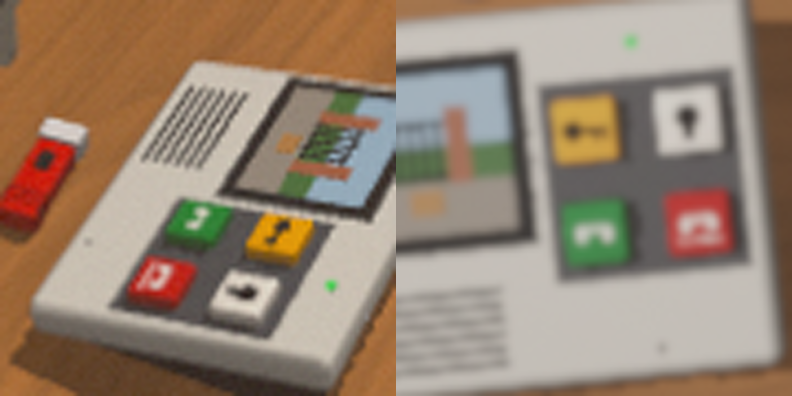

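All the keys are up, the station is within 0.3 mm of its first position, and the torch (145,311), carabiner (120,182) and trinket box are unmoved. The arm is clear, so I'm handing in.

```bash
python3 -c "
from plant import bot
print(bot.close_job())"
```

```text
the job is handed in; nothing more can be done
None
```

I pressed the three keys in order with shut fingertips and handed the job in at about 14 s; no verdict was reported.

| Key | Peak force seen | Travel or hold |
|---|---|---|
| Green (answer) | about 5.6 N | about 4 mm |
| Amber (gate release) | about 6 N | held over 1.3 s at about 4 mm |
| Red (end call) | about 4.8 N | about 4 mm |

- **Keys and station:** After the presses all four caps measured at their starting heights, within about 0.5 mm. The cap centres were within about 0.3 mm of where they began in plan, so the station has not moved. The white key was not touched.
- **Torch, carabiner and trinket box:** They look unmoved in the last top picture; I compared them by eye rather than measuring.
- **Magnet:** It was partly behind the arm in the last top picture and I did not check it separately. The arm never came near it at tray height.
- **Disagreements:**
  - The amber cap measured 1–1.5 mm lower than the white one, although they share a row. It did so both before and after the presses, so I put it down to pixel bias.
  - One move call was refused because I left out "roll", and nothing moved.

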